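# Call the touch-up painter and point out the headless horse

### The job

One of the four wet blue horses on the drying board has lost its head. Press the white button on the call box right down with your fingertips and let it go, then point down at the headless horse: bring the fingertips just above its back, a finger's breadth or two, hold still there for a couple of seconds and finish there, still pointing. The paint is wet, so do not touch any of the horses; leave the paint tin alone and do not lift, tip or shove away the call box.

Things in the scene. Friction and masses are not known exactly. Their poses are not given: they have to be found in the camera images.
- horse_broken: the headless horse: the same blue trunk and legs as the others, 86 mm long, 32 mm wide, back 65 mm high, but only a neck stump (26 mm long, 24 mm wide, 72 mm high, centred 29 mm ahead of the middle) instead of neck and head; 150 g, loose, standing on the board. Origin: under the middle of its trunk, at its feet; x along the trunk to the stump end, z up
- broken_back (a point): the middle of the headless horse's back, on its upper surface, 65 mm above its feet
- horse_a: whole wooden toy horse, painted blue all over, wet; 117 mm long with the head (which reaches 74 mm ahead of the middle of the trunk), 32 mm wide, 109 mm high at the ears, back 65 mm high, 150 g, loose, standing on the board. Origin: under the middle of its trunk, at its feet; x along the trunk to the head end, z up
- horse_b: whole wooden toy horse, painted blue all over, wet; 117 mm long with the head (which reaches 74 mm ahead of the middle of the trunk), 32 mm wide, 109 mm high at the ears, back 65 mm high, 150 g, loose, standing on the board. Origin: under the middle of its trunk, at its feet; x along the trunk to the head end, z up
- horse_c: whole wooden toy horse, painted blue all over, wet; 117 mm long with the head (which reaches 74 mm ahead of the middle of the trunk), 32 mm wide, 109 mm high at the ears, back 65 mm high, 150 g, loose, standing on the board. Origin: under the middle of its trunk, at its feet; x along the trunk to the head end, z up
- board: fixed wooden drying board, 300 (x) x 320 (y) mm, 12 mm thick, lying on the bench; the four horses stand on it in two rows of two, about 120 to 145 mm apart, all heading roughly along the board's +y. Origin: centre of its underside, z up
- call_box: loose grey box, 70 mm (x) by 90 mm (y), 40 mm high, about 0.6 kg, standing on the bench. Origin: centre of its underside, z up
- button_top (a point): centre of the top of the white push button (32 mm across) in the middle of the call box; 52 mm above the bench when up; it goes straight down
- call_button (a joint): how far the button is pressed, m: 0 up, 0.006 right down; spring of about 1 N at the top and 4.5 N when right down; it comes back up when let go
- paint_tin: closed metal paint tin, 90 mm across, 100 mm high, 0.9 kg, loose on the bench. Origin: centre of its underside
Things that resemble listed ones, but are neither listed nor needed, are in the scene too. Several things look just like the call_box: the one meant starts farthest to the robot's right.

How it is judged:
On the way, in this order (a step that is already met when the one before it is completed fails the run):
1. the call button is pressed right down (value of joint call_button above 0.0045 m), for 0.05 s.
2. the fingers point at the headless horse from just above its back, without contact, for 1.5 s (horizontal distance between the grasp point and broken_back below 0.035 m and z of the grasp point in the frame of horse_broken between 0.085 and 0.14 m and value of joint call_button below 0.0015 m), for 1.5 s.
At the end, for the whole second after the job is handed in: The point between the finger pads is within 35 mm sideways of the middle of the headless horse's back and 20 to 75 mm above it; the button is up; horses within 6 mm of their start, tin within 10 mm, call box within 40 mm, all upright and at rest (all of step 2 and distance of each of horse_broken, horse_a, horse_b, horse_c from where it was at the start of the episode below 0.006 m and angle between each of horse_broken, horse_a, horse_b, horse_c, paint_tin, call_box's own z axis and vertical below 0.1 rad and linear speed of each of horse_broken, horse_a, horse_b, horse_c below 0.02 m/s and distance of paint_tin from where it was at the start of the episode below 0.01 m and distance of call_box from where it was at the start of the episode below 0.04 m); the robot touches nothing.
It fails at once if the robot touches a wet horse (contact force between any of the fingers, the arm and horse_broken above 0.2 N or contact force between any of the fingers, the arm and horse_a above 0.2 N or contact force between any of the fingers, the arm and horse_b above 0.2 N or contact force between any of the fingers, the arm and horse_c above 0.2 N).
It fails at once if a horse is shifted by more than 8 mm (distance of any of horse_broken, horse_a, horse_b, horse_c from where it was at the start of the episode above 0.008 m).
It fails at once if the paint tin is shifted by more than 15 mm (distance of paint_tin from where it was at the start of the episode above 0.015 m).
It fails at once if the call box is lifted by more than 8 mm, tipped, or shoved more than 50 mm (height (world z) of call_box above 0.008 m or angle between call_box's own z axis and vertical above 0.2 rad or distance of call_box from where it was at the start of the episode above 0.05 m).
It also fails if it takes over 38 s, if anything falls off the work surface, if the arm or the gripper's body presses on something with over 40 N, if the wrist force passes 120 N, or if a joint passes its speed limit or range.

### The arm

A 6-joint arm with a two-finger parallel gripper is mounted at the origin on the work surface. World frame = base frame: x ahead of the robot, y to its left, z up, the work surface at z = 0. Lengths are in m, angles in rad, forces in N, time in s.
With the tool pointing down it reaches from about 0.35 to 0.975 m from the base axis. Payload 4.9 kg.
Tool frame: the origin (TCP) lies at the very end of the fingers, on their centre line; the grasp point (between the pads) lies 19 mm behind it (manip.grasp_offset is the distance from the TCP to the grasp point, in m); z points along the fingers, y is the line along which they close (so a half turn about z gives the same grasp; the last joint's range is limited). The gripper opens to 85 mm and grips with 20 to 120 N. Pads are 22 mm wide; open, the fingers measure 114 mm over their backs; the gripper's body (76 mm by 85 mm) begins 54 mm behind the grasp point. The pads swing forward as they close: fully open they stand 13 mm farther back than shut.
Start: joints at [-1.383, 0.053, 1.613, -0, 1.476, -0.119], TCP at [0.189, -0.596, 0.231] pointing down, gripper open.
Joint ranges: [-3.01, 3.01], [-1.01, 2.22], [0.06, 2.58], [-1.02, 4.17], [0.09, 2.62], [-3.14, 3.14]. Speed limits (rad/s): [2.57, 2.57, 3.14, 3.14, 3.14, 3.14].

### API

Orientations are given as a unit quaternion [w, x, y, z].
In Python, from plant import manip, eyes, job_done, models gives the robot as it stands.
- The arm moves only by the tool servo_tool, never from a script. Its argument "motion" is one flat list of numbers, 5 for each row, row after row: the opening, from -1 (shut) to 1 (fully open), then the shift along the tool's x, y, z normalised to -1 to 1, where 1 is 120 mm, then the turn about the tool's z normalised to -1 to 1, where 1 is 45 degrees. A call has 1 to 5 rows; each row is the pose to reach, as a shift and turn from the pose commanded when the call began, along the tool's axes at that moment; what a row does not reach only later rows make up. A row lasts 1/8 s, in which the tool goes at most 62.5 mm and 10.7 degrees, less where a joint would pass 70% of its speed; a pose out of reach is approached as far as the arm can. A call with a number of a shift or a turn outside -1 to 1 is refused whole. A call with a gripper value outside its range is refused whole. The fingers move at their own pace and stop on an object; the grip force is fixed at half the most. Time passes only in rows, so rows that repeat a pose let the fingers close. It gives the time, the measured TCP pose, the force, the opening and the grip force at its end, in the units of the state.
- manip.state(): the state, without advancing time (a new reading comes with each control period).
- eyes.grab_frame(name): name is "scene" or "side" or "wrist"; returns (picture, depth): 384x512x3 uint8, red, green, blue; 384x512 float32, m along the optical axis (not along the pixel's ray), 0 where there is no reading.
- eyes.camera_params(name): a dict with "fov_y" (degrees; the focal length in pixels is half the picture's height over the tangent of half this angle, whatever the lens; pixels are square), "cx", "cy" (the principal point, pixels), "D" ([k1, k2, p1, p2, k3] as OpenCV has them; the pictures are not rectified), "pose" (4x4, takes a point from camera to world coordinates); the wrist camera has in their place "T_tool_cam" (4x4, takes a point from camera to tool coordinates, whose origin is the TCP and whose axes are the flange's). Camera axes: x right, y up, looking along -z (the intrinsics and any distortion apply to the point x, -y, -z); pixel columns grow to the right and rows downward; lengths in m; the calibration is good to about 2 mm. A picture is of the moment at which its call begins: read the wrist's pose just before it. camera_params takes no time and is no camera call.
- job_done(): hands the job in; it is judged then, once.
Trained networks look in the newest picture that a camera, given by its name, has taken for a name from the list of things; names that differ only in an ending like _2 or _b are one class to them, and where a whole thing is asked for, a point or a joint stands for the part that bears it (a point fixed in the world has none). Each returns a list of dicts, best first, with "p" (0 to 1); they miss things now and then, are a little off and sometimes report something else, mostly with a low value. They report only what shows in the picture. A call takes as long as a camera call. They do not tell look-alikes from the thing itself.
- models.regions_of(camera, label): "mask" (384x512 bool, what is visible of it) and "pixel" ([column, row] in pixels, amid what is visible of it).
The state is a dict: "time": time; "joint_pos": joint angles; "joint_vel": joint speeds; "joint_efforts": joint torques, N m; "tool_pos": TCP position; "tool_rot": TCP orientation; "contact_force": force on the tool from outside, world axes, zero at the start; "ft_torque": the same for the moment, N m; "gripper_width": opening from 0.0 (shut) to 1.0 (fully open); "grasp_force": force on a finger pad.
Only numpy, scipy, OpenCV 4.12 (cv2) and the standard library are available. Lean on these libraries where they do the work, as an engineer would, in place of code of your own. Each camera call takes 0.05 s, during which the arm holds its last target. There are 200 camera calls.

## Working session

There is one attempt and no reset: what is moved stays moved. The work goes in short steps, Python scripts to look and compute and a tool call to move; the robot and the scene stay as the last step left them, time stands still between calls to the robot, and variables do not carry over. Pictures are saved under pics/ and viewed, at most 10 in all, crops included, and the job is handed in when it is done.

Besides the shell and the picture viewer there is one more tool, called after "Call:" by a JSON object that holds its "op" and its "data", one argument or row to a line. servo_tool: Moves the arm, as the interface text tells. Its arguments: {"type":"object","properties":{"motion":{"type":"array","items":{"type":"number","minimum":-1,"maximum":1}}},"required":["motion"]}

```bash
mkdir -p pics
cat > h.py <<'E'
import numpy as np, cv2
from plant import manip, eyes, models
from scipy.spatial.transform import Rotation as R
def cam(n, st=None):
    p=eyes.camera_params(n); f=192/np.tan(np.radians(p['fov_y'])/2)
    K=np.array([[f,0,p['cx']],[0,f,p['cy']],[0,0,1]])
    if 'pose' in p: T=np.array(p['pose'])
    else:
        W=np.eye(4); q=st['tool_rot']; W[:3,:3]=R.from_quat([q[1],q[2],q[3],q[0]]).as_matrix(); W[:3,3]=st['tool_pos']
        T=W@np.array(p['T_tool_cam'])
    return K,np.array(p['D'],float),T
def pts(n,depth,st=None):
    K,D,T=cam(n,st); v,u=np.mgrid[:384,:512]
    uv=cv2.undistortPoints(np.stack([u,v],-1).reshape(-1,1,2).astype(np.float64),K,D).reshape(384,512,2)
    P=np.stack([uv[...,0]*depth,-uv[...,1]*depth,-depth],-1)@T[:3,:3].T+T[:3,3]
    P[depth<=0]=np.nan
    return P
E
python3 - <<'E'
from h import *
im=[]
for n in ['scene','side']:
    st=manip.state(); a,d=eyes.grab_frame(n); np.savez(f'{n}.npz',a=a,d=d); im.append(a)
    P=pts(n,d)
    for l in ['call_box','button_top','horse_broken','horse_a','paint_tin']:
        for r in models.regions_of(n,l):
            m=r['mask']; q=P[m]; q=q[~np.isnan(q[:,0])]
            print(n,l,round(r['p'],2),np.round(r['pixel']),m.sum(),np.round(np.median(q,0),3) if len(q) else '',np.round(np.percentile(q,98,axis=0),3) if len(q) else '')
st=manip.state();print(st['time'],st['tool_pos'],st['tool_rot'])
for n,a in zip(['scene','side'],im): cv2.imwrite(f'pics/{n}0.png',cv2.resize(a[...,::-1],(768,576)))
E
```

```text
scene call_box 0.92 [231. 190.] 830 [ 0.509 -0.148  0.04 ] [ 0.544 -0.113  0.054]
scene call_box 0.78 [175. 272.] 1341 [ 0.822 -0.125  0.041] [ 0.863 -0.09   0.055]
scene call_box 0.72 [190. 168.] 746 [ 0.474 -0.298  0.04 ] [ 0.493 -0.261  0.054]
scene call_box 0.63 [244. 161.] 618 [ 0.359 -0.178  0.04 ] [ 0.396 -0.14   0.055]
scene call_box 0.39 [299. 202.] 558 [0.514 0.052 0.069] [0.53  0.09  0.086]
scene button_top 0.71 [177. 265.] 156 [ 0.813 -0.134  0.054] [ 0.825 -0.121  0.057]
scene horse_broken 0.92 [299. 201.] 596 [0.513 0.05  0.069] [0.53  0.09  0.086]
scene horse_a 0.89 [291. 231.] 901 [0.631 0.073 0.076] [0.637 0.116 0.119]
scene horse_a 0.74 [187. 163.] 82 [ 0.457 -0.308  0.053] [ 0.469 -0.293  0.056]
scene horse_a 0.63 [355. 207.] 866 [0.501 0.207 0.076] [0.518 0.251 0.118]
scene paint_tin 0.66 [157. 212.] 1675 [ 0.703 -0.245  0.08 ] [ 0.727 -0.216  0.103]
side call_box 0.93 [170. 250.] 1664 [ 0.345 -0.205  0.04 ] [ 0.393 -0.144  0.053]
side call_box 0.85 [236. 238.] 1396 [ 0.491 -0.18   0.039] [ 0.539 -0.124  0.053]
side call_box 0.85 [366. 216.] 1013 [ 0.804 -0.16   0
[... 308 characters left out ...]
0.492 -0.166  0.051] [ 0.508 -0.131  0.053]
side button_top 0.56 [167. 243.] 199 [ 0.344 -0.197  0.052] [ 0.358 -0.178  0.054]
side button_top 0.52 [226. 281.] 234 [ 0.454 -0.319  0.052] [ 0.468 -0.302  0.054]
side horse_broken 0.83 [230. 175.] 539 [0.502 0.018 0.063] [0.529 0.078 0.085]
side horse_a 0.7 [223. 153.] 503 [0.488 0.185 0.073] [0.516 0.225 0.115]
side horse_a 0.64 [273. 172.] 577 [0.615 0.033 0.073] [0.63  0.089 0.115]
side horse_a 0.56 [264. 147.] 387 [0.611 0.198 0.076] [0.667 0.39  0.117]
side paint_tin 0.61 [335. 247.] 2606 [ 0.671 -0.295  0.08 ] [ 0.717 -0.233  0.102]
0.6 [ 0.18875912 -0.59581557  0.2313485 ] [ 2.80948076e-05  9.88260199e-01  1.52780165e-01 -6.12430093e-06]
```

View pics/scene0.png

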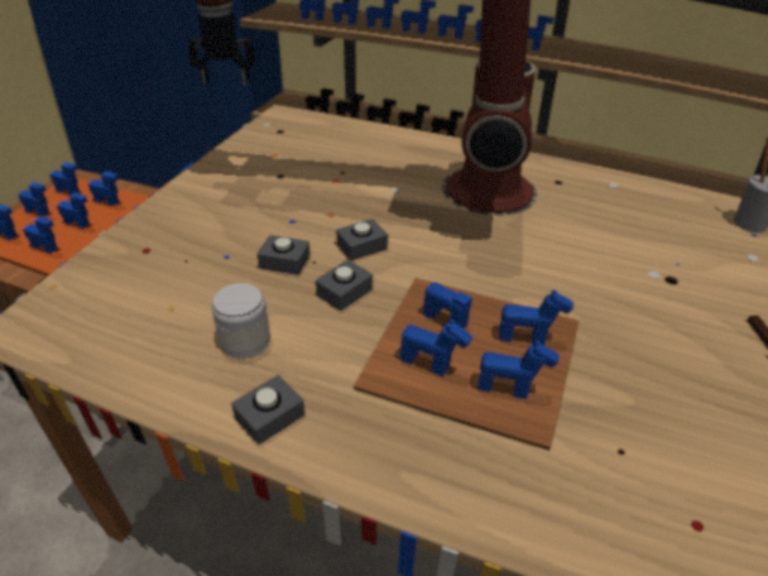

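View pics/side0.png

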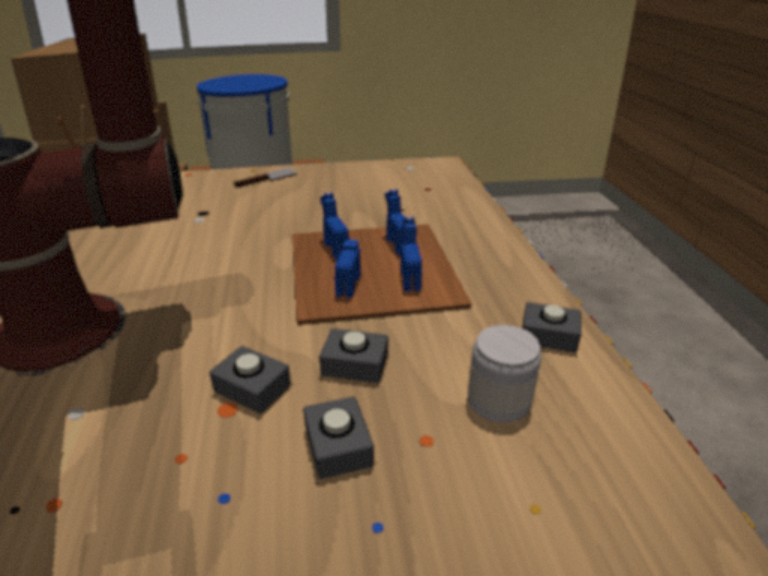

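Run:
```python
from h import *
for n in ['scene','side']:
    z=np.load(n+'.npz'); a=z['a'].astype(int); P=pts(n,z['d'])
    # button: bright pixels, z .047-.06, right box
    X,Y,Z=P[...,0],P[...,1],P[...,2]
    m=(Z>.047)&(Z<.06)&(X>.40)&(X<.52)&(Y<-.25)&(Y>-.4)&(a.min(-1)>140)
    if m.any(): q=P[m];print(n,'btn',m.sum(),q.min(0).round(3),q.max(0).round(3),q.mean(0).round(3))
    b=(a[...,2]>a[...,0]+40)
    for zl,zh in [(.070,.083),(.083,.09)]:
        m=b&(Z>zl)&(Z<zh)&(X>.45)&(X<.56)&(Y<.12)&(Y>-.05)
        if m.any(): q=P[m];print(n,'horse',zl,m.sum(),q.min(0).round(3),q.max(0).round(3),q.mean(0).round(3))
    m=(Z>.03)&(Z<.05)&(X>.38)&(X<.53)&(Y<-.24)&(Y>-.42); q=P[m];print('box',np.percentile(q,[2,98],axis=0).round(3))
print(cv2.minAreaRect(q[:,:2].astype(np.float32)))
```

```text
scene btn 37 [ 0.442 -0.32   0.052] [ 0.466 -0.298  0.057] [ 0.455 -0.309  0.054]
scene horse 0.07 219 [0.485 0.011 0.07 ] [0.531 0.091 0.083] [0.512 0.049 0.077]
scene horse 0.083 59 [0.502 0.064 0.083] [0.528 0.091 0.088] [0.515 0.077 0.085]
box [[ 0.42  -0.35   0.031]
 [ 0.493 -0.262  0.047]]
side btn 143 [ 0.441 -0.328  0.05 ] [ 0.467 -0.299  0.055] [ 0.454 -0.314  0.053]
side horse 0.07 176 [0.482 0.003 0.07 ] [0.524 0.087 0.083] [0.502 0.034 0.076]
side horse 0.083 35 [0.5   0.058 0.083] [0.522 0.085 0.086] [0.512 0.071 0.084]
box [[ 0.418 -0.361  0.032]
 [ 0.489 -0.273  0.046]]
((0.45367464423179626, -0.31454795598983765), (0.07094178348779678, 0.09128053486347198), 7.572955131530762)
```

The scene picture shows the headless horse at about (447,302), on the robot-side row. The rightmost call box is at about (284,253). Both cameras agree on the positions: button (0.455, -0.311, 0.052) and horse's back (0.506, 0.047, 0.077). I'll shut the gripper and go above the button.

Call:
{"op": "servo_tool", "data": {
  "motion": [-1,0.4,-0.22,0,0,-1,0.8,-0.45,0,0,-1,0.94,-0.53,0,0]
}}

```text
time: 0.98
tool_pos: [0.2786, -0.4994, 0.2315]
tool_rot: [0.0, 0.988, 0.154, 0.0]
contact_force: [0.8, 0.1, 0.1]
gripper_width: 0.378
grasp_force: 0.0
```

Call:
{"op": "servo_tool", "data": {
  "motion": [-1,0.4,-0.22,0,0,-1,0.8,-0.45,0.1,0,-1,0.94,-0.53,0.3,0]
}}

```text
time: 1.35
tool_pos: [0.3674, -0.4057, 0.1966]
tool_rot: [0.002, 0.988, 0.154, 0.001]
contact_force: [-0.3, -0.9, 0.2]
gripper_width: 0.002
grasp_force: 0.0
```

Call:
{"op": "servo_tool", "data": {
  "motion": [-1,0.4,-0.22,0.1,0,-1,0.8,-0.45,0.3,0,-1,0.94,-0.53,0.6,0,-1,0.94,-0.53,0.6,0,-1,0.94,-0.53,0.6,0]
}}

```text
time: 1.98
tool_pos: [0.4538, -0.313, 0.1245]
tool_rot: [0.001, 0.988, 0.152, 0.0]
contact_force: [0.7, -0.6, -0.1]
gripper_width: -0.003
grasp_force: 0.0
```

Run:
```python
from h import *
st=manip.state(); a,d=eyes.grab_frame('wrist'); P=pts('wrist',d,st)
print(st['time'],st['tool_pos'],st['tool_rot'],st['gripper_width'],st['contact_force'])
X,Y,Z=np.moveaxis(P,-1,0)
m=(Z>.047)&(Z<.062)&(abs(X-.455)<.05)&(abs(Y+.311)<.05)&(a.min(-1)>110)
if m.any(): q=P[m];print(m.sum(),q.min(0),q.max(0),q.mean(0))
cv2.imwrite('pics/w1.png',a[...,::-1])
```

```text
1.975 [ 0.45380464 -0.31297944  0.12448357] [7.89346511e-04 9.88311285e-01 1.52447040e-01 2.83081162e-04] -0.0033154674568278896 [ 0.7443667  -0.57207547 -0.06258844]
913 [ 0.43967312 -0.32590668  0.04899019] [ 0.4687891  -0.29587751  0.05322171] [ 0.45698461 -0.30925797  0.05126914]
```

View pics/w1.png

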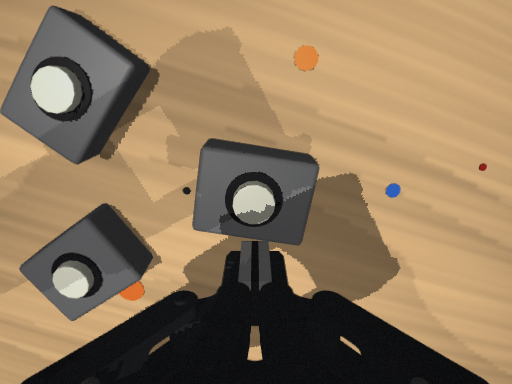

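The wrist view shows the button at (254,203), directly ahead of the shut fingertips. The measured centre is within 3 mm of the TCP. I'll go down and press gently.

Call:
{"op": "servo_tool", "data": {
  "motion": [-1,0,-0.02,0.3,0,-1,0,-0.02,0.54,0,-1,0,-0.02,0.54,0,-1,0,-0.02,0.54,0]
}}

```text
time: 2.52
tool_pos: [0.4538, -0.3111, 0.0608]
tool_rot: [0.001, 0.988, 0.152, 0.001]
contact_force: [0.1, -0.0, -0.1]
gripper_width: 0.0
grasp_force: 0.0
```

Call:
{"op": "servo_tool", "data": {
  "motion": [-1,0,0,0.05,0,-1,0,0,0.08,0,-1,0,0,0.1,0,-1,0,0,0.1,0]
}}

```text
time: 3.02
tool_pos: [0.4537, -0.3102, 0.0474]
tool_rot: [0.001, 0.988, 0.153, 0.001]
contact_force: [-0.1, -1.3, 4.3]
gripper_width: 0.001
grasp_force: 1.7
```

Call:
{"op": "servo_tool", "data": {
  "motion": [-1,0,0,0.015,0,-1,0,0,0.025,0,-1,0,0,0.025,0]
}}

```text
time: 3.4
tool_pos: [0.4537, -0.3102, 0.0458]
tool_rot: [0.001, 0.988, 0.153, 0.0]
contact_force: [-2.9, 0.4, 13.3]
gripper_width: 0.003
grasp_force: 6.7
```

The force rose to 13 N, well above the 4.5 N spring, so the button is right down. I'll lift off and go over high.

Call:
{"op": "servo_tool", "data": {
  "motion": [-1,0,0,-0.2,0,-1,0,0,-0.7,0,-1,0,0,-1,0]
}}

```text
time: 3.78
tool_pos: [0.4531, -0.3092, 0.1653]
tool_rot: [0.0, 0.988, 0.153, 0.0]
contact_force: [0.4, -0.7, -0.5]
gripper_width: 0.0
grasp_force: 0.0
```

Call:
{"op": "servo_tool", "data": {
  "motion": [-1,0,0,-0.5,0,-1,0,0,-0.5,0]
}}

```text
time: 4.03
tool_pos: [0.455, -0.3109, 0.2293]
tool_rot: [0.003, 0.988, 0.153, 0.003]
contact_force: [-0.5, -0.3, 0.1]
gripper_width: 0.002
grasp_force: 0.0
```

Call:
{"op": "servo_tool", "data": {
  "motion": [-1,0.22,-0.45,0,0,-1,0.44,-0.9,0,0,-1,0.44,-0.9,0,0]
}}

```text
time: 4.4
tool_pos: [0.4701, -0.1867, 0.2213]
tool_rot: [-0.002, 0.988, 0.155, -0.001]
contact_force: [-0.3, -0.3, -0.1]
gripper_width: -0.002
grasp_force: 0.0
```

Call:
{"op": "servo_tool", "data": {
  "motion": [-1,0.22,-0.45,0,0,-1,0.44,-0.9,0,0,-1,0.44,-0.9,0,0,-1,0.44,-0.9,0,0]
}}

```text
time: 4.9
tool_pos: [0.4879, -0.0721, 0.2223]
tool_rot: [-0.0, 0.988, 0.153, -0.001]
contact_force: [-0.3, -1.1, 0.0]
gripper_width: -0.003
grasp_force: 0.0
```

Run:
```python
from h import *
st=manip.state(); a,d=eyes.grab_frame('wrist'); P=pts('wrist',d,st).copy(); a0=a; a=a.astype(int)
print(st['time'],st['tool_pos'],st['tool_rot'])
X,Y,Z=np.moveaxis(P,-1,0)
b=(a[...,2]>a[...,0]+40)
for zl,zh in [(.074,.081),(.082,.088),(.09,.13)]:
    m=b&(Z>zl)&(Z<zh)&(X>.45)&(X<.56)&(Y<.12)&(Y>-.03)
    if m.any(): q=P[m];print(zl,m.sum(),q.min(0).round(3),q.max(0).round(3),q.mean(0).round(3),cv2.minAreaRect(q[:,:2].astype(np.float32)))
s,d=eyes.grab_frame('side'); P=pts('side',d); X,Y,Z=np.moveaxis(P,-1,0)
m=(Z>.047)&(Z<.06)&(X>.40)&(X<.52)&(Y<-.25)&(Y>-.4)&(s.min(-1)>140)
q=P[m];print('btn',q.mean(0).round(4))
cv2.imwrite('pics/w2.png',a0[...,::-1])
```

```text
4.9 [ 0.48793285 -0.07206845  0.22234541] [-1.71197214e-04  9.88252955e-01  1.52823408e-01 -1.03603589e-03]
0.074 1704 [0.48  0.009 0.074] [0.526 0.084 0.081] [0.501 0.04  0.076] ((0.5033632516860962, 0.048370178788900375), (0.08045095205307007, 0.027588551864027977), 72.80403900146484)
0.082 725 [0.498 0.06  0.082] [0.526 0.091 0.086] [0.512 0.075 0.083] ((0.5118281245231628, 0.07531272619962692), (0.02610594592988491, 0.0236241202801466), 72.88728332519531)
btn [ 0.4541 -0.3143  0.0525]
```

View pics/w2.png

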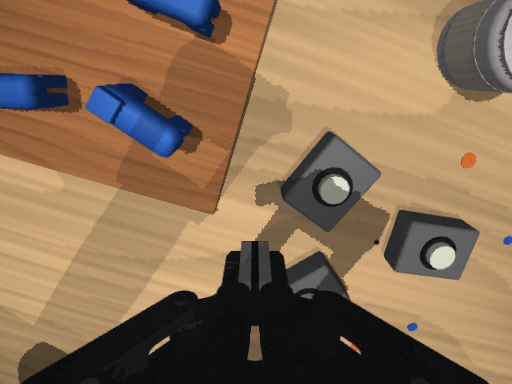

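The wrist view shows the headless horse at (140,118) with its stump at about (115,100). The back's middle comes out at (0.504, 0.0475), and the button is back up. I'll move over it, then down.

Call:
{"op": "servo_tool", "data": {
  "motion": [-1,0.21,-0.45,0,0,-1,0.43,-0.91,0,0,-1,0.43,-0.91,0,0,-1,0.43,-0.91,0,0]
}}

```text
time: 5.5
tool_pos: [0.5047, 0.0469, 0.2232]
tool_rot: [0.0, 0.988, 0.152, -0.0]
contact_force: [0.8, 0.0, 0.2]
gripper_width: 0.001
grasp_force: 0.0
```

Call:
{"op": "servo_tool", "data": {
  "motion": [-1,0,0,0.3,0,-1,0,0,0.6,0,-1,0,0,0.8,0,-1,0,0,0.9,0,-1,0,0,0.9,0]
}}

```text
time: 6.12
tool_pos: [0.5043, 0.0469, 0.1149]
tool_rot: [-0.0, 0.988, 0.152, -0.001]
contact_force: [0.4, 0.6, -0.8]
gripper_width: 0.003
grasp_force: 0.0
```

Call:
{"op": "servo_tool", "data": {
  "motion": [-1,0,0,0,0,-1,0,0,0,0,-1,0,0,0,0,-1,0,0,0,0,-1,0,0,0,0]
}}

```text
time: 6.75
tool_pos: [0.5047, 0.0482, 0.1156]
tool_rot: [0.0, 0.988, 0.153, 0.0]
contact_force: [0.0, -0.4, -0.5]
gripper_width: -0.001
grasp_force: 0.0
```

Run:
```python
from h import *
st=manip.state(); print(st['time'],st['tool_pos'],st['contact_force'])
a,d=eyes.grab_frame('side'); cv2.imwrite('pics/s2.png',cv2.resize(a[100:280,140:400,::-1],(780,540)))
```

```text
6.75 [0.50467956 0.0481502  0.11559559] [ 0.03542374 -0.35820923 -0.50931305]
```

View pics/s2.png

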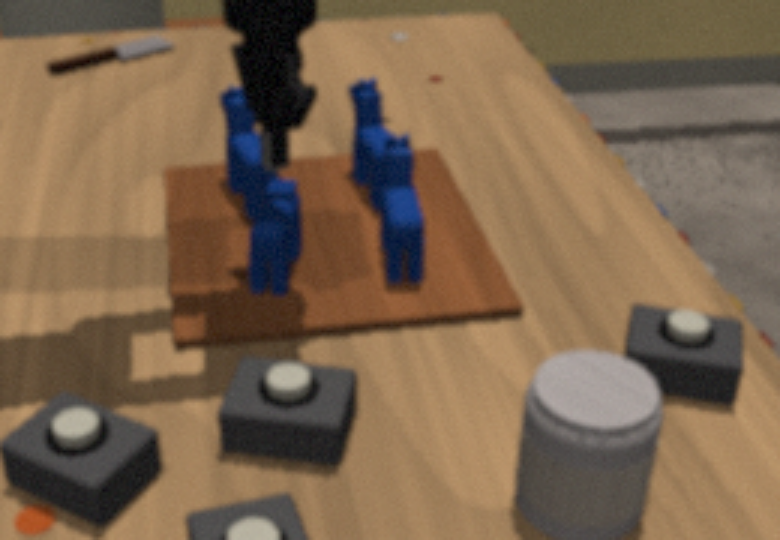

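The fingertips show at (275,160), just above the headless horse's back at about (275,190). Nothing has been disturbed and there is a gap. I'll hold about 2.5 s and hand in.

Call:
{"op": "servo_tool", "data": {
  "motion": [-1,0,0,0,0,-1,0,0,0,0,-1,0,0,0,0,-1,0,0,0,0,-1,0,0,0,0]
}}

```text
time: 7.42
tool_pos: [0.5047, 0.0481, 0.1155]
tool_rot: [0.0, 0.988, 0.153, 0.0]
contact_force: [-0.0, -1.0, -0.2]
gripper_width: -0.003
grasp_force: 0.0
```

Call:
{"op": "servo_tool", "data": {
  "motion": [-1,0,0,0,0,-1,0,0,0,0,-1,0,0,0,0,-1,0,0,0,0,-1,0,0,0,0]
}}

```text
time: 8.05
tool_pos: [0.5046, 0.0481, 0.1155]
tool_rot: [-0.0, 0.988, 0.153, 0.0]
contact_force: [-0.5, 0.2, -0.4]
gripper_width: -0.003
grasp_force: 0.0
```

Call:
{"op": "servo_tool", "data": {
  "motion": [-1,0,0,0,0,-1,0,0,0,0,-1,0,0,0,0,-1,0,0,0,0,-1,0,0,0,0]
}}

```text
time: 8.68
tool_pos: [0.5047, 0.0481, 0.1155]
tool_rot: [0.0, 0.988, 0.153, 0.0]
contact_force: [-1.3, 0.2, -0.7]
gripper_width: -0.002
grasp_force: 0.0
```

```bash
python3 -c "
from plant import manip,job_done
print(manip.state()['tool_pos'],job_done())"
```

```text
the job is handed in; nothing more can be done
[0.50465068 0.04806518 0.1155062 ] None
```

I pressed the rightmost call box's button right down and released it, then held the fingertips about 38 mm above the headless horse's back for over 2 s and handed the job in there; the hand-in returned no verdict.

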